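# Clear the light box onto the plate pile and turn it off

## Task

Clear the light box: slide the two grey sorting plates off it, one after the other, onto the equal plate that waits in the steel corner stand beside it, so that all three make one square, flush pile up against the stand's two walls. Do not lift the plates clear of the surface or tip them up. When the pile is square, turn the dimmer knob fully anticlockwise to its stop to put the light out, and leave the small jar, the clear dishes and the tweezers where they are.

Things in the scene. Friction and masses are not known exactly. Their poses are not given: they have to be found in the camera images.
- plate_a: Grey flat rigid sorting plate with a thin engraved grid, 100 (x) x 110 (y) x 8 mm, about 0.12 kg, loose; starts flat on the light box. Origin: centre of its underside, z up. It looks the same after a half turn.
- plate_b: The second such plate, the same size (100 x 110 x 8 mm), also on the light box. Origin: centre of its underside.
- base_plate: The third such plate (100 x 110 x 8 mm), loose, already lying in the corner stand, its top 14 mm above the table. Origin: centre of its underside.
- lightbox: Flat light box, fixed: 280 (x) x 460 (y) mm, lit white top 26 mm above the table. Origin: centre of its underside; x, y along its sides. The stand lies beyond its -y end, parallel to it but shifted in x by up to 25 mm; the box's end is 57.5 to 59.5 mm from the stand's origin: a plate has 3 to 6 mm of play between box end and stand wall.
- stand: Steel corner stand, fixed, floor 6 mm thick. Two upright walls 40 mm high: on +x (inner face x = 51 mm, y -61 to 20, then flaring outwards to y = 42) and on -y (inner face y = -56, x -41 to 56). Open at -x and at +y (towards the light box). Origin: on the table under the centre of the squared pile (a squared plate has x = y = 0 to 1 mm).
- dimmer (a joint): Dimmer knob's angle, rad: 0 = fully anticlockwise seen from above, against its stop (light off); grows clockwise, to 2.6.
- dimmer_grip (a point): Point on the dimmer knob's vertical axis at the height to grip it. The knob is 44 mm across with a bar grip along this point's x axis, which turns with the knob (pinch the bar across its y axis); it sits on a small grey housing on the table beyond the light box's +y end.
- jar: Bystander, loose: small amber jar with black cap, 36 mm across, 55 high, on the far part of the light box. Origin: centre of its underside.
- dish: Bystander, loose: clear round dish, 68 mm across, 14 high, on the light box near its +y end. Origin: centre of its underside.
- tweezers: Bystander, loose: orange tweezers 125 mm long, 8 high, flat on the table. Origin: middle of the underside.
- big_dish: Bystander, loose: clear round dish, 120 mm across, 22 high, on the table. Origin: centre of its underside.

How it is judged (in metres and radians):
On the way, in this order (a step that is already met when the one before it is completed fails the run):
1. Both plates lie squarely on the plate in the stand, at rest (x of plate_a in the frame of base_plate between -0.005 and 0.005 m and y of plate_a in the frame of base_plate between -0.005 and 0.005 m and z of plate_a in the frame of base_plate between 0.006 and 0.018 m and angle between the x axis of each of plate_a, plate_b and the x axis of base_plate, either way round below 0.06 rad and angle between each of plate_a, plate_b's own z axis and vertical below 0.05 rad and linear speed of each of plate_a, plate_b below 0.02 m/s and x of plate_b in the frame of base_plate between -0.005 and 0.005 m and y of plate_b in the frame of base_plate between -0.005 and 0.005 m and z of plate_b in the frame of base_plate between 0.006 and 0.018 m and x of base_plate in the frame of stand between -0.006 and 0.006 m and y of base_plate in the frame of stand between -0.006 and 0.006 m and angle between the x axis of base_plate and the x axis of stand, either way round below 0.06 rad and z of base_plate in the frame of stand below 0.009 m), for 0.2 s.
2. The dimmer is turned fully anticlockwise (value of joint dimmer below 0.08 rad), for 0.2 s.
At the end, for the whole second after the job is handed in: Three plates piled in the stand: both moved plates flat and at rest on the first, each within 5 mm along each side and 0.06 rad of it; the lowest on the stand's floor, within 6 mm and 0.06 rad of its place; the dimmer within 0.08 rad of its anticlockwise stop (all of step 1 and value of joint dimmer below 0.08 rad); the robot touches nothing.
It fails at once if A sorting plate is lifted more than 30 mm above the light box's top (height (world z) of any of plate_a, plate_b, base_plate above 0.056 m).
It fails at once if A sorting plate is tipped by more than 0.6 rad (angle between any of plate_a, plate_b, base_plate's own z axis and vertical above 0.6 rad).
It fails at once if The small jar, a clear dish or the tweezers is moved by more than 30 mm or knocked over (distance of any of jar, dish, tweezers, big_dish from where it was at the start of the episode above 0.03 m or angle between any of jar, dish, tweezers, big_dish's own z axis and vertical above 0.5 rad).
It also fails if it takes over 72 s, if anything falls off the work surface, if the arm or the gripper's body presses on something with over 40 N, if the wrist force passes 120 N, or if a joint passes its speed limit or range.

## Robot

A 6-joint arm with a two-finger parallel gripper is mounted at the origin on the work surface. World frame = base frame: x ahead of the robot, y to its left, z up, the work surface at z = 0. Lengths are in mm, angles in rad, forces in N, time in s.
With the tool pointing down it reaches from about 325 to 875 mm from the base axis. Payload 4.4 kg.
Tool frame: the origin (TCP) lies on the centre line of the jaws, within the pads' length; the fingertips stand ahead of it and the grasp point (between the pads) lies 6 mm ahead of it (ctrl.tcp_to_tips is the z of the fingertips in the tool frame, in mm); z points along the fingers, y is the line along which they close (so a half turn about z gives the same grasp; the last joint's range is limited). The gripper opens to 85 mm and grips with 20 to 120 N. Pads are 22 mm wide; open, the fingers measure 114 mm over their backs; the gripper's body (76 mm by 85 mm) begins 54 mm behind the grasp point. The pads swing forward as they close: fully open they stand 13 mm farther back than shut.
Start: joints at [1.046, 0.207, 1.542, -0, 1.393, -0.15], TCP at [210.509, 535.082, 227.182] pointing down, gripper open.
Joint ranges: [-2.73, 2.73], [-0.86, 2.22], [0.23, 2.46], [-1.11, 4.25], [0.08, 2.63], [-2.82, 2.82]. Speed limits (rad/s): [2.79, 2.79, 3.14, 3.14, 3.14, 3.14].

## Interface

Orientations are given as a 3x3 rotation matrix whose columns are the frame's x, y, z axes.
In Python, from plant import ctrl, sensors, optics gives the robot as it stands. Calls block until the motion is done:
- ctrl.move_ptp(position, orientation): joint-space move of the TCP to a pose.
- ctrl.move_l(position, rot=None, vel=150, threshold=None): straight line of the TCP; rot=None keeps the orientation; vel is the mean speed in mm/s. With threshold (N) it stops when the force on the tool has changed by that much, and returns True; else False.
- ctrl.set_joints(angles): joint-space move.
- ctrl.gripper_to(opening, force=None): finger opening in mm; force is the grip in N (None keeps the last); returns when the fingers have stopped.
- ctrl.hold(seconds).
- ctrl.solve_ik(position, orientation): joint angles nearest the present ones, or None.
- sensors.read_state(): the state.
- optics.grab_frame(name): name is "scene" or "top" or "wrist"; returns (picture, depth): 400x640x3 uint8, red, green, blue; 400x640 float32, mm along the optical axis (not along the pixel's ray), 0 where there is no reading.
- optics.camera_params(name): a dict with "mtx" (3x3 intrinsics, pixels), "R" (3x3) and "t" (3): a world point X has camera coordinates R X + t; the wrist camera has in their place "T_tool_cam" (4x4, takes a point from camera to tool coordinates, whose origin is the TCP and whose axes are the flange's). Camera axes: x right, y down, z forward; pixel columns grow to the right and rows downward; lengths in mm; the calibration is good to about 2 mm. A picture is of the moment at which its call begins: read the wrist's pose just before it. camera_params takes no time and is no camera call.
A pose or a line that the arm cannot do raises ctrl.MotionError and nothing moves.
- ctrl.finish_job(): hands the job in; it is judged then, once.
The state is a dict: "t": time; "q": joint angles; "qvel": joint speeds; "tau": joint torques, N m; "eef_pos": TCP position; "eef_rot": TCP orientation; "force": force on the tool from outside, world axes, zero at the start; "wrist_torque": the same for the moment, N m; "grip_width": finger opening in mm; "grasp_force": force on a finger pad.
Only numpy, scipy, OpenCV 4.12 (cv2) and the standard library are available. Lean on these libraries where they do the work, as an engineer would, in place of code of your own. Each camera call takes 0.05 s, during which the arm holds its last target. There are 200 camera calls.

## Working session

There is one attempt and no reset: what is moved stays moved. The work goes in short steps, each a Python script; the robot and the scene stay as the last script left them, time stands still between calls to the robot, and variables do not carry over. Pictures are saved under pics/ and viewed, at most 10 in all, crops included, and the job is handed in when it is done.

```bash
ls; mkdir -p pics
python3 - <<'E'
from plant import ctrl,sensors,optics
import cv2,numpy as np
for n in ("scene","top"):
    p,d=optics.grab_frame(n); cv2.imwrite(f"pics/{n}0.png",p[:,:,::-1]); np.savez(f"{n}0.npz",p=p,d=d)
    c=optics.camera_params(n); print(n,c["mtx"].tolist(),np.round(c["R"],3).tolist(),c["t"])
print(optics.camera_params("wrist")["T_tool_cam"].round(3).tolist(), ctrl.tcp_to_tips)
s=sensors.read_state();print(s["t"],s["eef_rot"],s["force"])
E
```

```text
pics
scene [[422.7435966016626, 0.0, 323.39861202836306], [0.0, 422.7435966016626, 197.9154878767409], [0.0, 0.0, 1.0]] [[0.343, 0.939, -0.004], [0.805, -0.296, -0.514], [-0.484, 0.173, -0.858]] [-116.01084199 -405.06783555 1305.44809258]
top [[403.2783679829604, 0.0, 318.39701872330767], [0.0, 403.2783679829604, 195.7676365541766], [0.0, 0.0, 1.0]] [[-0.021, -1.0, 0.003], [-0.988, 0.02, -0.155], [0.155, -0.007, -0.988]] [ -72.98306067  539.3372498  1152.10323424]
[[-0.0, -0.949, -0.315, 81.395], [1.0, -0.0, -0.0, -0.414], [0.0, -0.315, 0.949, -146.752], [0.0, 0.0, 0.0, 1.0]] 25.0
0.1 [[-9.30572778e-01  3.66105414e-01 -1.06350055e-03]
 [ 3.66106807e-01  9.30571109e-01 -1.79331187e-03]
 [ 3.33121706e-04 -2.05816200e-03 -9.99997826e-01]] [-0.47334072  0.14857723 -0.44397718]
```

View pics/top0.png

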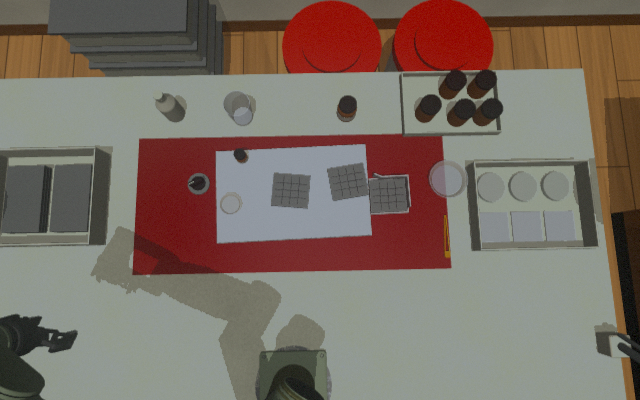

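View pics/scene0.png

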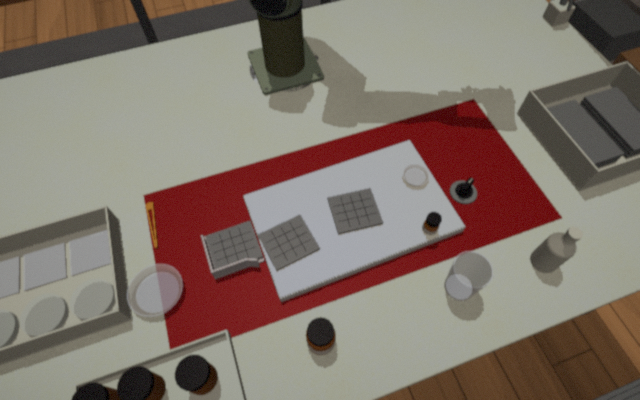

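The top view (image up = +x, right = -y) shows the light box at columns 216–370. The plates are at (291,190) and (348,182), the latter rotated, and the stand plate is at (389,195). The knob is at (199,184), jar (240,156), dish (231,203), big dish (447,178) and tweezers (447,236).

```bash
cat > h.py <<'E'
from plant import ctrl,sensors,optics
import cv2,numpy as np
def cam(n,s=None):
    c=optics.camera_params(n)
    if n!="wrist": return c["mtx"],c["R"],c["t"]
    s=s or sensors.read_state()
    T=np.eye(4);T[:3,:3]=s["eef_rot"];T[:3,3]=s["eef_pos"]
    W=np.linalg.inv(T@c["T_tool_cam"]); return c["mtx"],W[:3,:3],W[:3,3]
def ray(uv,z,C):
    K,R,t=C; uv=np.atleast_2d(uv).astype(float)
    d=np.c_[uv,np.ones(len(uv))]@np.linalg.inv(K).T@R
    o=-R.T@t; return (o+d*((z-o[2])/d[:,2])[:,None])[:,:2]
def quads(mask,z,C,amin,amax):
    out=[]
    for c in cv2.findContours(mask,cv2.RETR_EXTERNAL,cv2.CHAIN_APPROX_NONE)[0]:
        p=ray(c[:,0],z,C).astype(np.float32)
        (x,y),(w,h),a=cv2.minAreaRect(p)
        if amin<w*h<amax: out.append([round(float(v),1) for v in (x,y,w,h,a)])
    return out
def R(yaw):  # tool down; tool y (closing line) at angle yaw from world +y (so yaw=0: fingers spread along y)
    c,s=np.cos(yaw),np.sin(yaw)
    return np.array([[-c,-s,0],[-s,c,0],[0,0,-1.]])
E
python3 - <<'E'
from h import *
f=np.load("top0.npz");p,d=f["p"],f["d"];C=cam("top")
hsv=cv2.cvtColor(p,cv2.COLOR_RGB2HSV)
for uv in((291,193),(280,180),(348,185),(385,200),(330,220),(389,210)): print(uv,p[uv[1],uv[0]],d[uv[1],uv[0]])
g=((hsv[...,1]<50)&(hsv[...,2]<165)).astype(np.uint8)*255
g=cv2.morphologyEx(g,cv2.MORPH_CLOSE,np.ones((3,3)))
print("plates z34",quads(g,34,C,5000,30000))
w=((hsv[...,1]<60)&(hsv[...,2]>165)).astype(np.uint8)*255
w[:140]=0;w[250:]=0;w[:,:205]=0;w[:,:]=cv2.morphologyEx(w,cv2.MORPH_OPEN,np.ones((3,3)))
print("box z26",quads(w,26,C,60000,300000))
for n,uv,z in(("knob",(199,184),30),("jar",(240,157),55),("dish",(231,203),40),("big",(447,178),15),("twz",[(447,216),(447,256)],5)): print(n,ray(uv,z,C).round(0).tolist())
E
```

```text
(291, 193) [97 98 97] 1206.9094
(280, 180) [94 94 95] 1213.5184
(348, 185) [82 83 81] 1208.1604
(385, 200) [97 97 94] 1223.8545
(330, 220) [146 153 162] 1195.5942
(389, 210) [95 94 93] 1215.5775
plates z34 [[1145.0, -304.2, 268.3, 59.8, 88.9]]
box z26 []
knob [[583.0, 274.0]]
jar [[657.0, 147.0]]
dish [[522.0, 175.0]]
big [[589.0, -478.0]]
twz [[473.0, -473.0], [354.0, -465.0]]
```

Run:
```python
from h import *
ctrl.move_ptp([540,-235,330],R(0))
s=sensors.read_state();p,d=optics.grab_frame("wrist");C=cam("wrist",s)
np.savez("w1.npz",p=p,d=d,R=C[1],t=C[2]);cv2.imwrite("pics/w1.png",p[:,:,::-1]);print(s["t"],s["eef_pos"],C[0].tolist())
print(ray([(0,0),(639,0),(639,399),(0,399)],26,C).round().tolist())
f=np.load("top0.npz");p=f["p"];C=cam("top")
hsv=cv2.cvtColor(p,cv2.COLOR_RGB2HSV)
m=((hsv[...,1]<60)&(hsv[...,2]<125)).astype(np.uint8)*255
m[:160]=0;m[215:]=0;m[:,:255]=0;m[:,:]=cv2.morphologyEx(m,cv2.MORPH_OPEN,np.ones((3,3)))
print(quads(m,34,C,3000,40000))
```

```text
3.0667 [ 540.23297641 -234.19375399  329.90676302] [[298.7044963670206, 0.0, 322.44238244507847], [0.0, 298.7044963670206, 200.17740527358126], [0.0, 0.0, 1.0]]
[[334.0, -654.0], [333.0, 177.0], [1035.0, 412.0], [1036.0, -892.0]]
[[558.5, -0.6, 110.6, 101.2, 84.7], [560.3, -232.0, 265.6, 136.4, 71.9], [555.6, -541.6, 28.4, 161.7, 89.8]]
```

View pics/w1.png

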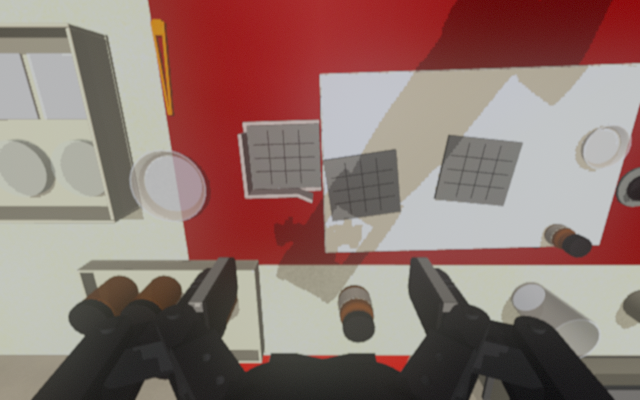

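The wrist view (down = +x, right = +y) shows the box's -y end from (320,75) to (325,252). The stand plate is at (283,153), the near plate at (362,184) and the far plate at (479,171).

```bash
python3 - <<'E'
from h import *
f=np.load("w1.npz");p=f["p"];C=(cam("wrist")[0],f["R"],f["t"])
hsv=cv2.cvtColor(p,cv2.COLOR_RGB2HSV);g=p.min(2)
for uv in((355,165),(375,205),(470,160),(430,150),(410,180),(340,120),(283,140),(300,190)):print(uv,p[uv[1],uv[0]],hsv[uv[1],uv[0]])
for name,(x0,x1,y0,y1),z,th in(("near",(323,425,140,232),34,130),("far",(425,540,125,215),34,150),("base",(240,321,112,205),14,150)):
  for t in(th-15,th,th+12):
    m=np.zeros(g.shape,np.uint8);m[y0:y1,x0:x1]=((hsv[...,1]<70)&(hsv[...,2]<t))[y0:y1,x0:x1]*255
    m=cv2.morphologyEx(m,cv2.MORPH_OPEN,np.ones((5,5)))
    print(name,t,quads(m,z,C,6000,30000))
red=((hsv[...,1]>150)&((hsv[...,0]<10)|(hsv[...,0]>170)))
# box end: first non-red col from the left along rows; near long edge (y rows 62-80), far long edge
e=[(c,r) for r in list(range(85,112))+list(range(225,246)) for c in [np.where(red[r,260:345])[0].max()+260+.5]]
q=ray(e,26,C);l=cv2.fitLine(q.astype(np.float32),cv2.DIST_HUBER,0,.01,.01).ravel();print("end",l,np.degrees(np.arctan2(l[1],l[0])),q[[0,-1]])
for nm,rows,op in(("nearlong",(55,95),max),("farlong",(230,268),min)):
  e=[]
  for c in range(335,600 if nm!="farlong" else 420,5):
    w=np.where(red[rows[0]:rows[1],c])[0]
    if len(w): e.append((c,op(w)+rows[0]+(.5 if op is max else -.5)))
  q=ray(e,26,C);l=cv2.fitLine(q.astype(np.float32),cv2.DIST_HUBER,0,.01,.01).ravel();print(nm,l,np.degrees(np.arctan2(l[1],l[0])))
E
python3 - <<'E'
import cv2
p=cv2.imread("pics/w1.png")[110:215,225:335];cv2.imwrite("pics/w1c.png",cv2.resize(p,None,fx=5.5,fy=5.5,interpolation=cv2.INTER_CUBIC))
E
```

```text
(355, 165) [117 114 111] [ 15  13 117]
(375, 205) [97 94 92] [12 13 97]
(470, 160) [125 124 120] [ 24  10 125]
(430, 150) [175 169 152] [ 22  34 175]
(410, 180) [175 168 152] [ 21  34 175]
(340, 120) [193 196 203] [111  13 203]
(283, 140) [112 105 103] [  7  20 112]
(300, 190) [110  99  96] [  6  32 110]
near 115 [[582.4, -172.6, 97.8, 107.2, 8.6]]
near 130 [[582.5, -172.6, 99.5, 108.1, 8.7]]
near 142 [[582.5, -172.8, 100.5, 109.8, 8.8]]
far 135 [[558.4, -2.3, 110.5, 97.7, 84.3]]
far 150 [[558.8, -2.2, 111.8, 99.6, 84.3]]
far 162 [[558.4, -2.0, 112.7, 100.7, 84.3]]
base 135 [[546.9, -298.3, 107.8, 118.1, 1.8]]
base 150 [[549.9, -298.3, 116.5, 118.8, 1.8]]
base 162 [[549.7, -298.4, 116.9, 119.0, 1.8]]
end [ 9.9961758e-01  2.7653003e-02  5.4050702e+02 -2.3785939e+02] 1.5846024 [[ 437.17063624 -241.59316094]
 [ 687.16953484 -234.26618705]]
nearlong [ 3.2894593e-02 -9.9945885e-01  4.1434531e+02 -6.3078011e+01] -88.11494
farlong [ 2.7251640e-02 -9.9962860e-01  7.0128198e+02 -1.3806888e+02] -88.4384
```

View pics/w1c.png

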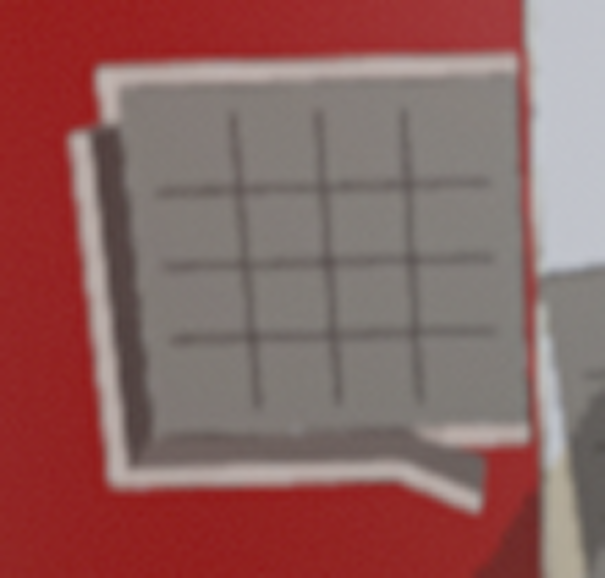

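Run:
```python
from h import *
f=np.load("w1.npz");C=(cam("wrist")[0],f["R"],f["t"])
cr=lambda l:np.array(l)/5.5+np.array([225,110])-.4
q=ray(cr([(125,88),(518,75),(528,427),(155,437)]),14,C);print("base corners",q.round(1).tolist(),q.mean(0))
print("wall-x inner top",ray(cr([(130,467),(400,460)]),40,C).round(1).tolist())
print("wall-y inner top",ray(cr([(90,132),(125,465)]),40,C).round(1).tolist())
print("floor -x edge",ray(cr([(97,66),(518,55)]),6,C).round(1).tolist())
```

```text
base corners [[493.9, -347.8], [490.3, -240.1], [590.2, -237.4], [593.4, -346.8]] [ 541.94396136 -293.01049282]
wall-x inner top [[594.5, -348.0], [592.4, -272.8]]
wall-y inner top [[503.1, -351.4], [593.9, -349.4]]
floor -x edge [[488.5, -357.0], [485.5, -240.2]]
```

```bash
cat >> h.py <<'E'
O=np.array([542.4,-295.]);TH=0.030
def W(x,y): c,s=np.cos(TH),np.sin(TH); return O+np.array([c*x-s*y,s*x+c*y])
def S(p): c,s=np.cos(TH),np.sin(TH); d=np.atleast_2d(p)-O; return np.c_[c*d[:,0]+s*d[:,1],-s*d[:,0]+c*d[:,1]]
def P(x,y,z): return [*W(x,y),z]
def frc(): return sensors.read_state()["force"].round(1).tolist()
def touch(x,y,z0,vel=25,th=4,zmin=20):
    ctrl.move_l(P(x,y,z0),vel=200); hit=ctrl.move_l(P(x,y,zmin),vel=vel,threshold=th)
    s=sensors.read_state(); return hit,round(float(s["eef_pos"][2]),2),s["force"].round(1).tolist()
E
python3 - <<'E'
from h import *
ctrl.gripper_to(60,30)
ctrl.move_ptp(P(130,121,90),R(TH))
r=touch(130,121,65,zmin=35);print(r,ctrl.tcp_to_tips)
z=r[1]+2
print(ctrl.move_l(P(130,121,z),vel=50))
print(ctrl.move_l(P(61,121,z),vel=60),frc(),sensors.read_state()["grip_width"])
ctrl.move_l(P(80,121,z),vel=80);ctrl.move_l(P(80,121,90),vel=200)
ctrl.move_l(P(20,150,250),vel=250)
s=sensors.read_state();p,d=optics.grab_frame("wrist");C=cam("wrist",s)
np.savez("w2.npz",p=p,R=C[1],t=C[2]);cv2.imwrite("pics/w2.png",p[:,:,::-1]);print(s["t"],z)
E
```

```text
(False, 35.3, [0.6, -0.1, -0.1]) 25.0
False
False [0.5, 1.1, 0.1] 59.824508693336675
9.4 37.3
```

View pics/w2.png

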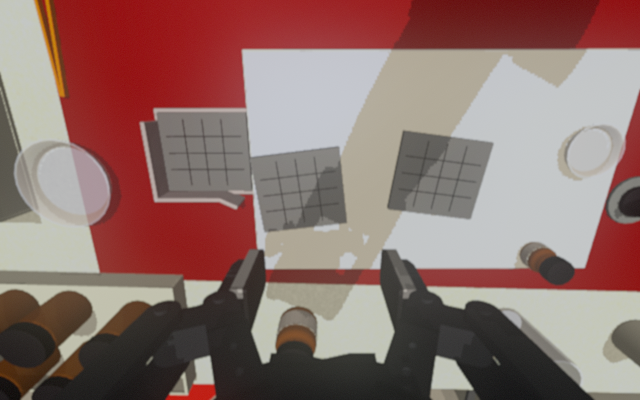

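The plate has not moved, still at about (298,188): the open tips stand farther back and passed over it. I'll repeat with a real touch-down on the box.

```bash
cat >> h.py <<'E'
def view(n,x,y,z=250):
    ctrl.move_l(P(x,y,z),vel=250)
    s=sensors.read_state();p,d=optics.grab_frame("wrist");C=cam("wrist",s)
    np.savez(n+".npz",p=p,R=C[1],t=C[2]);cv2.imwrite(f"pics/{n}.png",p[:,:,::-1]);return p,C
def plates(p,C,z=34,th=140):
    hsv=cv2.cvtColor(p,cv2.COLOR_RGB2HSV)
    m=((hsv[...,1]<70)&(hsv[...,2]<th)).astype(np.uint8)*255;m[245:]=0
    m=cv2.morphologyEx(m,cv2.MORPH_OPEN,np.ones((5,5)))
    return [(S(q[:2])[0].round(1).tolist(),q[2:4],round((q[4]-np.degrees(TH)+45)%90-45,1)) for q in quads(m,z,C,7000,16000)]
E
python3 - <<'E'
from h import *
f=np.load("w2.npz");print("before",plates(f["p"],(cam("wrist")[0],f["R"],f["t"])))
ctrl.move_l(P(130,121,90),vel=250)
r=touch(130,121,40,zmin=20);print(r)
if r[0]:
    z=r[1]+2
    ctrl.move_l(P(130,121,z),vel=50)
    print(ctrl.move_l(P(61,121,z),vel=60),frc())
    ctrl.move_l(P(80,121,z),vel=80);ctrl.move_l(P(80,121,90),vel=200)
    print(plates(*view("w3",20,150)))
    print(sensors.read_state()["t"],z)
E
```

```text
before [([25.4, 292.8], [110.3, 99.5], np.float64(-7.2))]
(False, 20.11, [0.1, -0.8, 0.0])
```

Run:
```python
from h import *
s=sensors.read_state();print(s["t"],s["eef_pos"],s["eef_rot"].round(3).tolist() if hasattr(s["eef_rot"],"round") else s["eef_rot"],s["force"],s["tau"],s["grip_width"])
p,d=optics.grab_frame("scene");cv2.imwrite("pics/s1.png",cv2.resize(p[130:330,170:490],None,fx=2.5,fy=2.5)[:,:,::-1])
```

```text
11.7333 [ 668.87391149 -170.22778791   20.11323443] [[-1.0, -0.03, 0.0], [-0.03, 1.0, -0.0], [-0.0, -0.0, -1.0]] [ 0.10794434 -0.80429493  0.04689999] [ 3.23199092e-03 -5.18390286e+01 -2.49133390e+01 -4.18329437e-04
  8.09444231e-03  2.99728562e-06] 59.82308713612045
```

View pics/s1.png

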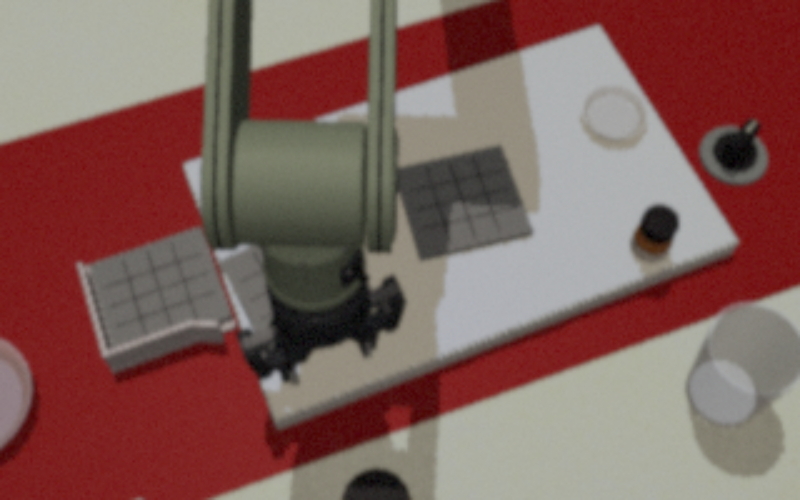

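Run:
```python
from h import *
s=sensors.read_state();p,d=optics.grab_frame("wrist");c=optics.camera_params("wrist");C=cam("wrist",s)
K,T=c["mtx"],c["T_tool_cam"]
v,u=np.mgrid[:400,:640]
X=np.stack([(u-K[0,2])*d/K[0,0],(v-K[1,2])*d/K[1,1],d,np.ones_like(d)],-1)@T.T
ok=d>0
fin=ok&(abs(X[...,0])<13)&(abs(X[...,1])<62)&(abs(X[...,1])>25)
Z=X[...,2]
print("tool z percentiles of finger pts",np.percentile(Z[fin],[1,25,50,75,90,95,99]))
for uv in((250,260),(262,300),(395,262),(320,150),(320,100),(255,250)): print(uv,d[uv[1],uv[0]],X[uv[1],uv[0]].round(1)[:3])
box=ok&(abs(X[...,1])<20)&(X[...,0]<100)&(X[...,0]>40);print("box surface tool z",np.percentile(Z[box],[5,50,95]), "expected",s["eef_pos"][2]-26)
cv2.imwrite("pics/w4.png",p[:,:,::-1])
```

```text
tool z percentiles of finger pts [-91.66753258 -73.82729178 -63.59593212 -37.60859664  -6.10405816
  -5.62168772  -4.966246  ]
(250, 260) 138.29527 [ 11.7 -33.8 -24.2]
(262, 300) 167.16153 [-24.1 -34.1  -5.7]
(395, 262) 136.46762 [ 11.7  32.9 -26.1]
(320, 150) 132.03143 [ 61.   -1.3 -14.5]
(320, 100) 125.39807 [ 82.   -1.3 -14.5]
(255, 250) 148.088 [ 11.5 -33.7 -14. ]
box surface tool z [-14.97172639 -13.9174483  -12.87779018] expected -5.790079995109171
```

View pics/w4.png

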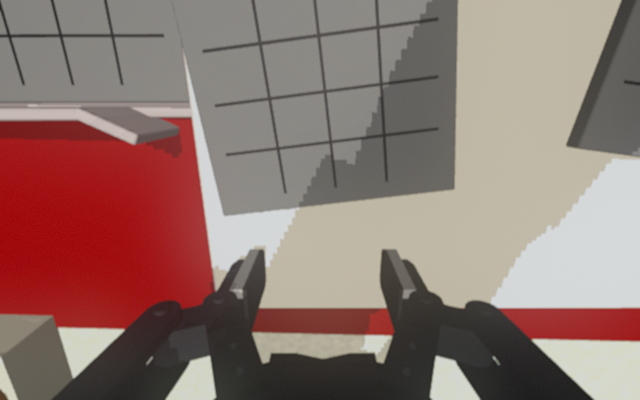

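The plate top reads tool z -14 as expected (34 mm). The visible fingertips end near tool z -10, so they really are still above the box. I'll touch down further.

Run:
```python
from h import *
r=ctrl.move_l(P(130,121,0),vel=15,threshold=3)
s=sensors.read_state();print(r,s["eef_pos"],s["force"],s["grip_width"])
```

```text
True [ 668.8828563  -170.23330162   16.95546609] [-0.58924847  0.45477137  4.86673045] 60.028947259499155
```

Run:
```python
from h import *
z=18.8
ctrl.move_l(P(130,121,z),vel=50)
print(ctrl.move_l(P(61,121,z),vel=60),frc())
ctrl.move_l(P(80,121,z),vel=100);ctrl.move_l(P(80,121,80),vel=200)
print(plates(*view("w5",20,150)), sensors.read_state()["t"])
f=np.load("w5.npz");print(plates(f["p"],(cam("wrist")[0],f["R"],f["t"]),th=125))
```

```text
False [0.0, -0.1, 0.4]
[([25.5, 292.8], [110.2, 99.2], np.float64(-7.3)), ([-0.9, 128.2], [97.1, 108.5], np.float64(-0.0)), ([5.2, 1.3], [111.5, 120.7], np.float64(-0.0))] 15.6167
[([10.0, -5.0], [115.0, 93.0], np.float64(-5.6))]
```

View pics/w5.png

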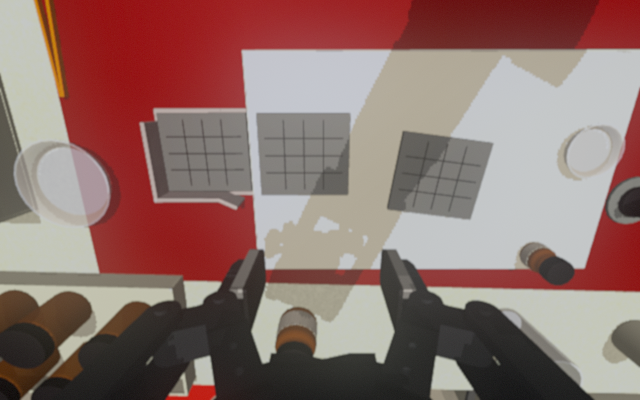

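The near plate is now square at stand (-0.9, 128). Next I push it in from behind.

Run:
```python
from h import *
for sg in(1,-1):
    q=ctrl.solve_ik(P(-1,205,90),R(TH+sg*np.pi/2));print(sg,q)
    if q is not None: break
ctrl.move_ptp(P(-1,205,90),R(TH+sg*np.pi/2))
z=18.8
ctrl.move_l(P(-1,203,z),vel=150)
print(ctrl.move_l(P(-1,80,z),vel=60,threshold=25),frc())
print(ctrl.move_l(P(-1,67.5,z),vel=25,threshold=20),frc(),S(sensors.read_state()["eef_pos"][:2]))
```

```text
1 [-3.26294777e-01  2.93329451e-01  1.74252800e+00 -4.44089210e-16
  1.10573520e+00  2.78529788e+00]
False [0.3, 0.1, -0.4]
False [-0.4, 0.6, 0.5] [[-0.95439343 67.20601258]]
```

Run:
```python
from h import *
ctrl.move_l(P(-1,75,18.8),vel=100);ctrl.move_l(P(-1,75,90),vel=200)
ctrl.move_ptp(P(0,60,200),R(TH))
p,C=view("w6",0,60,200)
f=lambda u:u
u=np.array([[S(ray((x,y),22,C)[0])[0] for x in (0,639)] for y in(0,245)]);print(u.round().tolist(),sensors.read_state()["t"])
K,Rr,t=C
pr=lambda x,y,z:(lambda c:(K@c)[:2]/c[2])(Rr@np.array([*W(x,y),z])+t)
a=np.array([pr(x,y,22) for x in(-80,75) for y in(-80,75)]);lo=np.maximum(a.min(0).astype(int),0);hi=a.max(0).astype(int)
cr=p[lo[1]:hi[1],lo[0]:hi[0]];k=min(790/cr.shape[1],590/cr.shape[0]);print(lo,k)
cv2.imwrite("pics/w6c.png",cv2.resize(cr,None,fx=k,fy=k,interpolation=cv2.INTER_CUBIC)[:,:,::-1])
```

```text
[[[-172.0, -243.0], [-171.0, 356.0]], [[83.0, -329.0], [83.0, 441.0]]] 28.025
[187 102] 4.338235294117647
```

View pics/w6c.png

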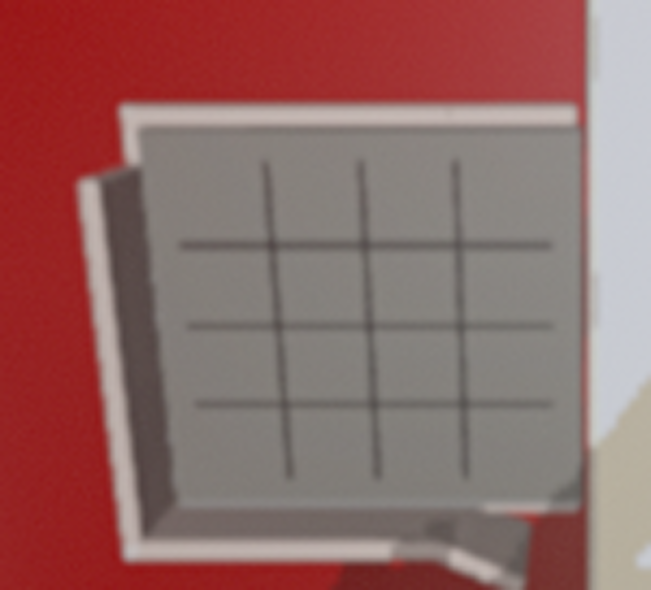

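Plate 1 lies flat in the stand, with its corners at crop (140,127) to (580,508) and parallel to the walls. Now plate 2 gets the same treatment.

Run:
```python
from h import *
f=np.load("w6.npz");C=(cam("wrist")[0],f["R"],f["t"])
print("p1 corners",S(ray(np.array([(140,127),(582,127),(580,510),(178,505)])/4.338+[187,102],22,C)).round(1).tolist())
z=18.8
ctrl.move_l(P(110,293,60),vel=300);ctrl.move_l(P(110,293,z),vel=120)
print(ctrl.move_l(P(61,293,z),vel=60,threshold=25),frc())
ctrl.move_l(P(68,293,z),vel=100);ctrl.move_l(P(68,293,60),vel=250)
print(plates(*view("w7",20,330,200)),sensors.read_state()["t"])
```

```text
p1 corners [[-51.0, -50.1], [-51.0, 58.3], [50.1, 57.6], [48.7, -50.7]]
False [-0.3, -0.1, -0.0]
[([-2.0, 288.4], [99.7, 110.0], np.float64(-0.0)), ([5.5, 20.3], [117.7, 96.7], np.float64(-0.6))] 31.9833
```

Run:
```python
from h import *
z=18.6
ctrl.move_ptp(P(-1.5,366,70),R(TH+np.pi/2))
ctrl.move_l(P(-1.5,366,z),vel=120)
print(ctrl.move_l(P(-1.5,80,z),vel=90,threshold=25),frc())
print(ctrl.move_l(P(-1.5,60,z),vel=20,threshold=10),frc(),S(sensors.read_state()["eef_pos"][:2]))
ctrl.move_l(P(-1.5,75,z),vel=100);ctrl.move_l(P(-1.5,75,70),vel=250)
ctrl.move_ptp(P(0,60,200),R(TH))
p,C=view("w8",0,60,200)
lo=np.array([187,102]);k=4.338
cv2.imwrite("pics/w8c.png",cv2.resize(p[102:238,187:337],None,fx=k,fy=k,interpolation=cv2.INTER_CUBIC)[:,:,::-1]);print(sensors.read_state()["t"])
```

```text
Traceback (most recent call last):
plant.MotionError: the arm cannot take that pose within its joint ranges
```

Run:
```python
from h import *
z=18.6
RR=R(TH-np.pi/2)
ctrl.move_ptp(P(-1.5,366,70),RR)
print(sensors.read_state()["t"])
ctrl.move_l(P(-1.5,366,z),vel=120)
print(ctrl.move_l(P(-1.5,80,z),vel=90,threshold=25),frc())
print(ctrl.move_l(P(-1.5,60,z),vel=20,threshold=10),frc(),S(sensors.read_state()["eef_pos"][:2]))
ctrl.move_l(P(-1.5,75,z),vel=100);ctrl.move_l(P(-1.5,75,70),vel=250)
ctrl.move_ptp(P(0,60,200),R(TH))
p,C=view("w8",0,60,200)
lo=np.array([187,102]);k=4.338
cv2.imwrite("pics/w8c.png",cv2.resize(p[102:238,187:337],None,fx=k,fy=k,interpolation=cv2.INTER_CUBIC)[:,:,::-1]);print(sensors.read_state()["t"])
```

```text
33.4333
False [0.4, 0.0, 0.0]
True [0.4, 1.7, 4.0] [[-1.60099989 64.75828211]]
40.4917
```

View pics/w8c.png

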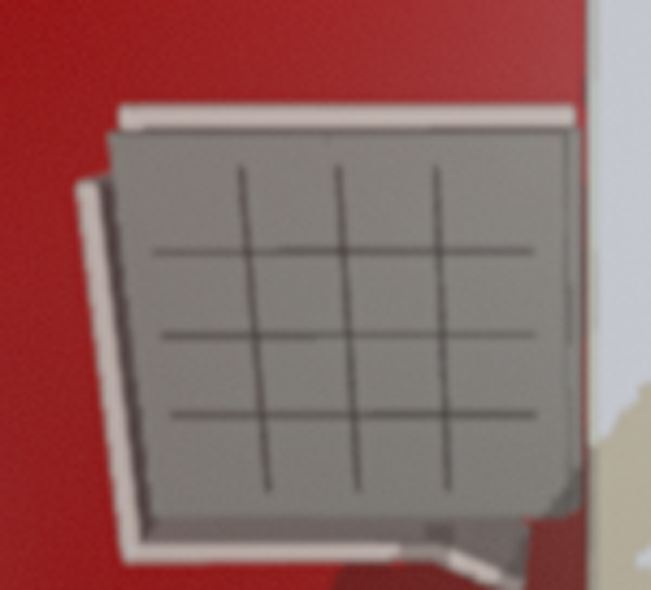

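The pile is in place: the top plate's corners are at crop (108,132) to (564,517), and the plate below shows about 15 crop pixels behind its +y edge. I'll put numbers on that.

Run:
```python
from h import *
f=np.load("w8.npz");C=(cam("wrist")[0],f["R"],f["t"])
g=lambda l,z:S(ray(np.array(l)/4.338+[187,102],z,C)).round(1).tolist()
print("top",g([(108,132),(565,130),(563,517),(152,517)],30))
print("p1 rear",g([(579,130),(580,510)],22),"p1 -x edge",g([(300,127),(580,127)],22),"box end",g([(587,50),(587,450)],26))
print("knob",S([583,274]))
c=optics.camera_params("top")
```

```text
top [[-51.0, -54.9], [-51.4, 54.5], [48.3, 53.4], [48.3, -54.8]]
p1 rear [[-50.7, 57.8], [49.6, 57.8]] p1 -x edge [[-51.4, -10.6], [-51.4, 58.0]] box end [[-69.7, 59.7], [31.1, 59.7]]
knob [[ 57.64917099 567.52615189]]
```

Relative to the base plate the top plate is about -2.5 mm in y and plate 1 about +0.8 mm, both within 5 mm. Now the knob, using wrist depth only since my ten pictures are used.

```bash
cat > knob.py <<'E'
from h import *
def knob(cx=583,cy=274):
    s=sensors.read_state();p,d=optics.grab_frame("wrist");K,Rr,t=cam("wrist",s)
    v,u=np.mgrid[:400,:640]
    X=(np.stack([(u-K[0,2])*d/K[0,0],(v-K[1,2])*d/K[1,1],d],-1)-t)@Rr
    near=(d>0)&(np.hypot(X[...,0]-cx,X[...,1]-cy)<40)&(X[...,2]>8)&(X[...,2]<90)
    Q=X[near];print("n",len(Q),"z hist",np.histogram(Q[:,2],bins=np.arange(8,92,4)))
    return Q,p[near],s
def bar(Q,zlo):
    B=Q[Q[:,2]>zlo]
    (x,y),(w,h),a=cv2.minAreaRect(B[:,:2].astype(np.float32))
    if w<h: a+=90
    ev=np.linalg.eigh(np.cov(B[:,:2].T))[1][:,1]
    return len(B),(round(x,1),round(y,1)),(round(max(w,h),1),round(min(w,h),1)),round(a%180,1),round(np.degrees(np.arctan2(ev[1],ev[0]))%180,1),B.mean(0).round(1)
E
python3 - <<'E'
from knob import *
ctrl.move_l([560,0,200],R(0),vel=300)
ctrl.move_ptp([583,260,190],R(0))
Q,c,s=knob();np.savez("k.npz",Q=Q,c=c)
zm=np.percentile(Q[:,2],99.5)
for z in(zm-14,zm-8,zm-4):print(round(z,1),bar(Q,z))
print(s["t"],s["q"])
E
```

```text
n 1250 z hist (array([ 39, 458,  35,  34,  37,  41,  37,  43, 298, 228,   0,   0,   0,
         0,   0,   0,   0,   0,   0,   0]), array([ 8, 12, 16, 20, 24, 28, 32, 36, 40, 44, 48, 52, 56, 60, 64, 68, 72,
       76, 80, 84, 88]))
31.8 (609, (591.4, 284.1), (41.7, 14.2), 115.8, np.float64(115.7), array([590. , 283.7,  42.6]))
37.8 (550, (591.4, 284.1), (41.7, 14.2), 115.8, np.float64(116.1), array([590.5, 284.1,  43.5]))
41.8 (488, (591.5, 284.1), (41.2, 13.9), 114.7, np.float64(116.3), array([590.9, 284.4,  43.9]))
42.4417 [ 2.81652442e-01  3.68224003e-01  1.41468301e+00 -1.02675977e-03
  1.35897626e+00 -1.28720441e+00]
```

Run:
```python
from knob import *
Q=np.load("k.npz")["Q"]
H=Q[(Q[:,2]<17)];print("housing",cv2.minAreaRect(H[:,:2].astype(np.float32)),np.median(H[:,2]),"hist top",np.histogram(Q[:,2],bins=np.arange(38,48)))
for lo,hi in((17,28),(28,40)):
    M=Q[(Q[:,2]>lo)&(Q[:,2]<hi)];print(lo,cv2.minEnclosingCircle(M[:,:2].astype(np.float32)),M.mean(0))
Y=np.radians(-64);c=(591.4,284.1)
ctrl.gripper_to(42,30)
ctrl.move_ptp([*c,80],R(Y))
r=ctrl.move_l([*c,8],vel=40,threshold=4)
s=sensors.read_state();print(r,s["eef_pos"],s["force"],s["grip_width"],s["t"],s["q"][5])
```

```text
housing ((590.5278930664062, 284.3504333496094), (43.3249397277832, 55.751895904541016), 68.1406021118164) 14.005560875986486 hist top (array([ 11,  11,  15,  32,  70, 181, 186,  38,   4]), array([38, 39, 40, 41, 42, 43, 44, 45, 46, 47]))
17 ((586.8480224609375, 282.28564453125), 20.31476593017578) [585.23175233 281.9795316   22.5342613 ]
28 ((586.5098266601562, 282.0105895996094), 20.277925491333008) [585.31503333 281.61133     34.10274203]
False [591.6745493  284.17387068   8.27801589] [ 0.75858102 -0.11277549 -0.52684824] 41.8854244730208 45.825 -0.1377033023507988
```

Run:
```python
from knob import *
Y=np.radians(-64);c=(591.4,284.1)
ctrl.move_l([*c,15],vel=60)
ctrl.gripper_to(0,40)
s=sensors.read_state();print(s["grip_width"],s["grasp_force"],s["force"].round(1),s["wrist_torque"].round(2),s["t"])
if s["grip_width"]>8:
    a=0
    while a<2.55:
        a+=0.2
        try: ctrl.move_l([*c,15],rot=R(Y+a))
        except ctrl.MotionError as e: print(a,e);break
        s=sensors.read_state();tq=s["wrist_torque"];yaw=np.arctan2(-s["eef_rot"][0][1],s["eef_rot"][1][1])
        print(round(a,2),round(yaw-Y,3),tq.round(2),s["force"].round(1),round(s["grip_width"],1),round(s["t"],2))
        if abs(tq[2])>0.6: break
```

```text
13.269838242361084 43.682904839515686 [ 1.3  1.1 -1. ] [ 0.12 -0.31 -0.04] 46.45
0.2 0.197 [ 0.29 -0.39  0.02] [ 2.4  2.  -0.3] 13.3 46.8
0.4 0.396 [ 0.33 -0.51 -0.02] [ 2.9  1.6 -0.4] 13.2 47.15
0.6 0.596 [ 0.43 -0.64  0.03] [ 3.9  3.5 -2. ] 13.4 47.5
0.8 0.796 [ 0.42 -0.65  0.03] [ 4.6  2.2 -1.8] 13.3 47.85
1.0 0.99 [ 0.7   0.14 -2.46] [-0.2  4.3  3.5] 13.2 48.2
```

Run:
```python
from knob import *
ctrl.gripper_to(45)
s=sensors.read_state();e=s["eef_pos"]
ctrl.move_l([e[0],e[1],100],vel=150)
ctrl.move_ptp([583,260,190],R(0))
Q,c,s=knob();print(bar(Q,38))
ctrl.move_ptp(P(0,60,200),R(TH))
p,C=view("w9",0,60,200);q=np.load("w8.npz")["p"]
print("box px",p[200,420],q[200,420],p[100,400],q[100,400],"t",sensors.read_state()["t"])
g0,g1=[cv2.GaussianBlur(cv2.cvtColor(i,cv2.COLOR_RGB2GRAY)[100:240,185:340],(3,3),0).astype(np.float32) for i in(q,p)]
print("pile shift px",cv2.phaseCorrelate(g0,g1))
```

```text
n 1262 z hist (array([ 35, 545,  28,  23,  28,  29,  20,  32, 302, 220,   0,   0,   0,
         0,   0,   0,   0,   0,   0,   0]), array([ 8, 12, 16, 20, 24, 28, 32, 36, 40, 44, 48, 52, 56, 60, 64, 68, 72,
       76, 80, 84, 88]))
(534, (591.3, 284.2), (41.4, 14.2), 162.5, np.float64(162.5), array([590.2, 284. ,  43.6]))
box px [179 172 156] [179 172 156] [196 199 206] [197 199 206] t 51.9417
pile shift px ((-0.24130846373206793, -0.20583940237351328), 0.8969068239132564)
```

The bar turned 46.5° and then met a hard 2.5 Nm. I'll regrip once to confirm the stop.

Run:
```python
from knob import *
Y=np.radians(-17.5);c=(591.4,284.1)
ctrl.move_ptp([*c,80],R(Y));ctrl.move_l([*c,15],vel=120);ctrl.gripper_to(0,40)
for a in(0,.05,.1,.15):
    ctrl.move_l([*c,15],rot=R(Y+a))
    s=sensors.read_state();print(a,s["wrist_torque"].round(2),round(s["grip_width"],1),round(s["t"],2))
    if abs(s["wrist_torque"][2])>1.5:break
ctrl.gripper_to(45)
ctrl.move_l([*c,100],vel=150)
ctrl.move_ptp([583,260,190],R(0))
Q,_,s=knob();print(bar(Q,38),s["t"])
```

```text
0 [-0.05  0.11 -0.09] 13.2 55.19
0.05 [-0.06  0.12 -1.23] 13.3 55.44
0.1 [-0.02  0.43 -1.4 ] 13.6 55.69
0.15 [-0.08  0.4  -2.27] 13.0 55.94
n 1262 z hist (array([ 33, 547,  28,  22,  27,  25,  28,  31, 294, 227,   0,   0,   0,
         0,   0,   0,   0,   0,   0,   0]), array([ 8, 12, 16, 20, 24, 28, 32, 36, 40, 44, 48, 52, 56, 60, 64, 68, 72,
       76, 80, 84, 88]))
(536, (591.5, 284.3), (41.7, 14.2), 163.0, np.float64(162.6), array([590.2, 284. ,  43.5])) 57.525
```

The bar does not move any further under 2 Nm, so the knob is on its stop.

Run:
```python
from plant import ctrl
print(ctrl.finish_job())
```

```text
the job is handed in; nothing more can be done
None
```

I handed the job in at about 58 s, with no verdict returned: both plates are piled in the stand, within about 2.5 mm of the base plate by camera (the two lower plates sit 2–3 mm off the -y wall), the dimmer is hard against its anticlockwise stop although the box looked no darker in the one picture I compared, and the jar, dishes and tweezers were never approached.

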